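Wind the label feed back one notch

TASK

The label feed has run one notch too far. Without grasping anything, use a fingertip to lift the pawl out of the toothed wheel by pushing its red knob over to the right until it lies thrown back, then push the yellow crank peg to the right (clockwise as the robot sees it) to turn the wheel back exactly one notch (30 degrees), and push the red knob back to the left so that the pawl drops fully into that notch. Push gently, leave the bottles, vial, marker and timer standing around where they are, and finish clear of the stand.

Things in the scene. Friction and masses are not known exactly. Their poses are not given: they have to be found in the camera images.
- label_stand: Grey label stand, fixed; base 125 x 150 mm, all under 205 mm high. Origin: on the bench under its middle. Its -x axis points roughly to the robot (crank side), +y left, z up; turned by up to 0.3 rad. The axle runs along its x axis, 85 mm above the bench. From front to back: crank, toothed wheel with the pawl above it, white label roll (68 mm across), grey upright.
- axle (a point): Centre of the toothed wheel, on the axle. The aluminium wheel has 12 saw teeth (one every 30 degrees = 0.524 rad), 110 mm across the tips, 94 mm at the roots, 12 mm thick.
- crank_peg (a point): Middle of the yellow crank peg, a rod 12 mm thick, 42 mm long along the stand's x axis, 42 mm from the axle, 50 mm in front of the toothed wheel; the dark crank arm (20 mm wide) lies 21 mm behind this point. Turns with the wheel: at the start 25 degrees left of straight above the axle, one notch back 5 degrees right of it. A fingertip reaching down on its left, before the arm, can push it.
- pawl_pivot (a point): Pivot of the pawl, in the plane of the toothed wheel, 48 mm to the right of the axle and 60 mm above it. A grey post 14 mm wide behind it ends 9 mm above the pivot.
- pawl_knob (a point): Centre of the red ball knob, 20 mm in diameter, on an 8 mm steel rod 48 mm long that stands up from the pawl's pivot. At rest the rod leans 12 degrees left of upright (knob about 192 mm above the bench); thrown back it leans 23 degrees to the right (knob about 189 mm above the bench).
- pawl (a joint): Pawl angle, rad: 0 = nose fully down in a notch of the wheel (it then blocks backward turning), 0.62 = thrown back against its stop. It is weighted: it falls to whichever side of about 0.34 rad it is on, so it stays thrown back, and once pushed back past the middle it drops by its own weight. Moves under less than 1 N at the knob.
- feed_wheel (a joint): Wheel angle, rad: about 0 at the start (up to 0.04 either way), grows as the wheel turns backward (top to the right, clockwise seen from the robot). One notch back is 0.524; the pawl drops fully home within about 0.06 of that. The wheel is stiff and stays where it is left; it takes about 1.5 to 2 N at the peg.
- red_bottle: Bystander: brown bottle with red cap, 33 mm across, 62 mm tall. Origin: centre of its underside.
- green_bottle: Bystander: brown bottle with green cap, 33 mm across, 62 mm tall. Origin: centre of its underside.
- purple_vial: Bystander: white vial with purple cap, 25 mm across, 46 mm tall. Origin: centre of its underside.
- red_marker: Bystander: white marker with red cap lying on the bench, 135 mm long, 16 mm thick. Origin: its middle, on the bench.
- timer: Bystander: white bench timer right of the stand near the bench edge, 66 x 66 x 18 mm. Origin: centre of its underside.

How it is judged:
By the outcome, as a careful person would: the job done as asked, in the order asked, and still so for the second after the job is handed in, with the robot touching nothing.
It also fails if it takes over 54 s, if anything falls off the work surface, if the arm or the gripper's body presses on something with over 40 N, if the wrist force passes 120 N, or if a joint passes its speed limit or range.

ROBOT

A 7-joint arm with a two-finger parallel gripper is mounted at the origin on a cart in front of the work surface, level with it; the furniture and walls round the work are solid. World frame = base frame: x ahead of the robot, y to its left, z up, the work surface at z = 0. Lengths are in m, angles in rad, forces in N, time in s.
With the tool pointing down it reaches from about 0.4 to 0.85 m from the base axis. Payload 6.9 kg.
Tool frame: the origin (TCP) lies midway between the tips of the shut fingers; the grasp point (between the pads) lies behind it (ctrl.pinch_z is the z of the grasp point in the tool frame, in m); z points along the fingers, y is the line along which they close (so a half turn about z gives the same grasp; the last joint's range is limited). The gripper opens to 85 mm and grips with 20 to 120 N. Pads are 22 mm wide; open, the fingers measure 114 mm over their backs; the gripper's body (76 mm by 85 mm) begins 54 mm behind the grasp point. The pads swing forward as they close: fully open they stand 13 mm farther back than shut.
Start: joints at [-1.204, 0.507, -0.238, 1.5, 0.126, 1.149, -0.155], TCP at [0.161, 0.604, 0.231] pointing down, gripper open.
Joint ranges: [-3.08, 3.08], [-0.24, 2.05], [-1.43, 1.35], [0, 2.5], [-1.52, 4.66], [0.17, 1.96], [-2.89, 2.89]. Speed limits (rad/s): [2.39, 2.39, 3.14, 3.14, 3.14, 3.14, 3.14].

INTERFACE

Orientations are given as a unit quaternion [w, x, y, z].
In Python, from station import ctrl, get_state, vision, ticket, models gives the robot as it stands. Calls block until the motion is done:
- ctrl.movep(position, orientation): joint-space move of the TCP to a pose.
- ctrl.movel(position, frame=None, max_speed=0.15): straight line of the TCP; frame=None keeps the orientation; max_speed is the mean speed in m/s.
- ctrl.set_joints(angles): joint-space move.
- ctrl.ungrasp() and ctrl.close_gripper(force=None): open the fingers fully, or close them until they stop; force is the grip in N (None keeps the last).
- ctrl.pause(seconds).
- ctrl.ik(position, orientation): joint angles nearest the present ones, or None.
- get_state(): the state.
- vision.grab_frame(name): name is "side" or "top"; returns (picture, depth): 384x512x3 uint8, blue, green, red; 384x512 float32, m along the optical axis (not along the pixel's ray), 0 where there is no reading.
- vision.camera_info(name): a dict with "mtx" (3x3 intrinsics, pixels), "R" (3x3) and "t" (3): a world point X has camera coordinates R X + t. Camera axes: x right, y down, z forward; pixel columns grow to the right and rows downward; lengths in m; the calibration is good to about 2 mm. A picture is of the moment at which its call begins. camera_info takes no time and is no camera call.
A pose or a line that the arm cannot do raises ctrl.Unreachable and nothing moves.
- ticket.close_job(): hands the job in; it is judged then, once.
Trained networks look in the newest picture that a camera, given by its name, has taken for a name from the list of things; names that differ only in an ending like _2 or _b are one class to them, and where a whole thing is asked for, a point or a joint stands for the part that bears it (a point fixed in the world has none). Each returns a list of dicts, best first, with "p" (0 to 1); they miss things now and then, are a little off and sometimes report something else, mostly with a low value. They report only what shows in the picture. A call takes as long as a camera call.
- models.recognise(camera, target): "point" ([column, row] in pixels, amid what is visible of it).
- models.masks_of(camera, target): "mask" (384x512 bool, what is visible of it) and "point" ([column, row] in pixels, amid what is visible of it).
The state is a dict: "time": time; "qpos": joint angles; "qd": joint speeds; "tau": joint torques, N m; "tcp_pos": TCP position; "eef_rot": TCP orientation; "contact_force": force on the tool from outside, world axes, zero at the start; "wrist_torque": the same for the moment, N m; "width": finger opening in m; "gripper_force": force on a finger pad.
Only numpy, scipy, OpenCV 4.12 (cv2) and the standard library are available. Lean on these libraries where they do the work, as an engineer would, in place of code of your own. Each camera call takes 0.05 s, during which the arm holds its last target. There are 200 camera calls.

## Working session

There is one attempt and no reset: what is moved stays moved. The work goes in short steps, each a Python script; the robot and the scene stay as the last script left them, time stands still between calls to the robot, and variables do not carry over. Pictures are saved under pics/ and viewed, at most 10 in all, crops included, and the job is handed in when it is done.

```bash
ls; mkdir -p pics
python3 - <<'E'
from station import ctrl,get_state,vision,models
import cv2,numpy as np
s=get_state();print(s['time'],s['tcp_pos'],s['eef_rot'],ctrl.pinch_z)
ims=[]
for c in('side','top'):
    im,d=vision.grab_frame(c);ims.append(im);np.savez('f_'+c,im=im,d=d)
    i=vision.camera_info(c);K,R,t=[np.array(i[k]) for k in('mtx','R','t')]
    print(c,'cam at',-R.T@t,'fwd',R[2])
    for n in('label_stand','axle','crank_peg','pawl_pivot','pawl_knob','pawl','feed_wheel','red_bottle','green_bottle','purple_vial','red_marker','timer'):
        for r in models.recognise(c,n)[:1]:
            u,v=r['point'];z=d[int(v),int(u)]
            print(n,round(r['p'],2),np.round(r['point'],1),np.round(R.T@(np.linalg.inv(K)@[u,v,1]*z-t),4) if z>0 else None)
cv2.imwrite('pics/a.png',cv2.resize(ims[0],(800,600)));cv2.imwrite('pics/b.png',cv2.resize(ims[1],(800,600)))
E
```

```text
pics
0.0 [0.16114851 0.60334988 0.23042483] [-8.31967160e-05  1.30050762e-01  9.91506933e-01 -8.91152061e-04] -0.0187
side cam at [0.55544864 1.19286059 0.72781822] fwd [-0.04951632 -0.85096239 -0.52288731]
label_stand 0.97 [252.1 241.9] [0.5141 0.329  0.0699]
axle 0.75 [252.7 239.8] [0.5124 0.3285 0.0762]
crank_peg 0.81 [253.4 225.9] [0.5092 0.3172 0.1122]
pawl_pivot 0.78 [247.7 241.8] [0.5256 0.3293 0.0712]
pawl_knob 0.41 [251.9 194.9] [0.4964 0.0254 0.0311]
pawl 0.62 [252.1 198.3] [0.5073 0.2473 0.153 ]
feed_wheel 0.69 [253.7 227.3] [0.5087 0.321  0.1104]
red_bottle 0.87 [257.9 278.2] [0.5073 0.4352 0.0398]
green_bottle 0.77 [242.1 284.8] [0.5465 0.4528 0.0379]
red_marker 0.95 [295.5 342.9] [0.4418 0.613  0.015 ]
timer 0.56 [248.6 240.6] [0.5231 0.3283 0.0742]
top cam at [0.32740742 0.22624436 1.34096106] fwd [ 0.15461234 -0.00449481 -0.98796499]
label_stand 0.98 [240.9 200.7] [0.4981 0.2767 0.1497]
axle 0.72 [237.6 202.7] [0.4953 0.2895 0.1216]
crank_peg 0.62 [235.3 199. ] [0.5061 0.2965 0.1381]
pawl_pivot 0.87 [239.4 201.9] [0.4961 0.2826 0.1351]
pawl_knob 0.55 [245.9 197.7] [0.5008 0.258  0.1987]
feed_wheel 0.68 [236.3 199. ] [0.5043 0.2924 0.1494]
red_bottle 0.65 [207.8 203.8] [0.5017 0.4027 0.0583]
green_bottle 0.64 [200.  188.9] [0.5574 0.4314 0.0616]
purple_vial 0.51 [234.2 200. ] [0.5022 0.3002 0.1412]
red_marker 0.52 [157.6 220.3] [0.4476 0.598  0.016 ]
timer 0.75 [362.2 221.8] [ 0.4292 -0.1757  0.0159]
```

View pics/a.png

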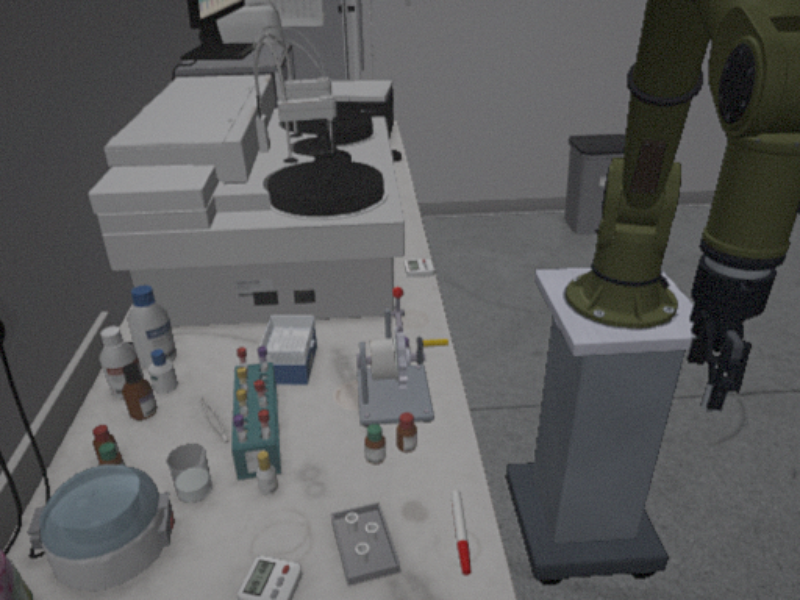

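View pics/b.png

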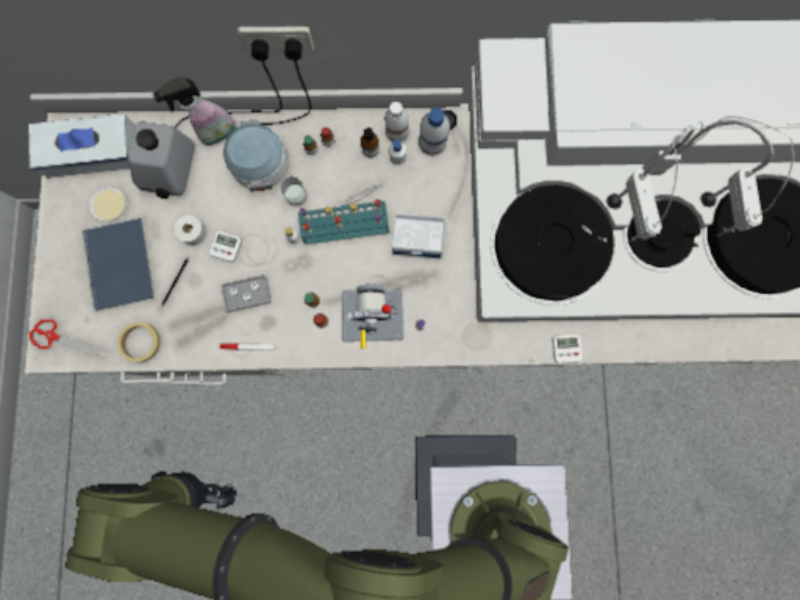

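The side view shows the knob at about (255,188) and the yellow peg at (278,219). The top view shows the knob at (248,198), the peg at (232,218), the vial at (269,207), and bottles at (200,191) and (205,205). Next I'll segment by colour and fit the stand pose.

```bash
cat > h.py <<'E'
from station import ctrl,get_state,vision,models
import cv2,numpy as np
def cam(c):
    i=vision.camera_info(c);return [np.array(i[k],float) for k in('mtx','R','t')]
def proj(c,X):
    K,R,t=cam(c);p=K@(R@np.array(X)+t);return p[:2]/p[2]
def tri(pu):
    A=[];b=[]
    for c,(u,v) in pu.items():
        K,R,t=cam(c);P=K@np.c_[R,t]
        for k,w in((0,u),(1,v)): r=P[k]-w*P[2];A.append(r[:3]);b.append(-r[3])
    return np.linalg.lstsq(np.array(A),np.array(b),rcond=None)[0]
def blob(im,kind,near,rad=16):
    h=cv2.cvtColor(im,cv2.COLOR_BGR2HSV).astype(int);H,S,V=h[...,0],h[...,1],h[...,2]
    m=((H>18)&(H<38)&(S>120)&(V>80)) if kind=='y' else (((H<8)|(H>172))&(S>130)&(V>70))
    yy,xx=np.mgrid[:384,:512];m&=np.hypot(xx-near[0],yy-near[1])<rad
    ys,xs=np.nonzero(m);return np.array([(xs.min()+xs.max())/2,(ys.min()+ys.max())/2]) if kind=='r' and len(xs) else np.array([xs.mean(),ys.mean()]),len(xs)
E
python3 - <<'E'
from h import *
F={c:np.load(f'f_{c}.npz') for c in('side','top')}
kn={c:blob(F[c]['im'],'r',n,9) for c,n in(('side',(255,188)),('top',(248,198)))}
pg={c:blob(F[c]['im'],'y',n) for c,n in(('side',(278,219)),('top',(232,218)))}
print(kn,pg)
k=tri({c:v[0] for c,v in kn.items()});p=tri({c:v[0] for c,v in pg.items()})
print('knob',k,[proj(c,k) for c in F]);print('peg',p,[proj(c,p) for c in F])
# base from depth, both cams
K,R,t=cam('top');d=F['top']['d'];v,u=np.mgrid[:384,:512]
X=(np.linalg.inv(K)@np.stack([u.ravel(),v.ravel(),np.ones(u.size)])*d.ravel()-t[:,None]);X=(R.T@X).T.reshape(384,512,3)
im=F['top']['im']
m=(abs(X[...,0]-.5)<.1)&(abs(X[...,1]-.29)<.11)
z=X[m][:,2];print(np.histogram(z,bins=np.arange(-.01,.21,.005)))
sel=m&(X[...,2]>.008)
n,l,st,_=cv2.connectedComponentsWithStats(sel.astype(np.uint8))
b=1+np.argmax(st[1:,4]);P=X[l==b];print(n,st[b],cv2.minAreaRect(P[:,:2].astype(np.float32)))
low=(l==b)&(X[...,2]<.025);print('base z',np.median(X[low][:,2]),cv2.minAreaRect(X[low][:,:2].astype(np.float32)))
cv2.imwrite('pics/c.png',np.hstack([cv2.resize(F['top']['im'][165:235,190:280],(400,311),interpolation=2),cv2.resize(F['side']['im'][175:275,215:305],(280,311),interpolation=2)]))
E
```

```text
{'side': (array([254.5, 186.5]), 27), 'top': (array([247., 197.]), 22)} {'side': (array([278.81132075, 218.75471698]), 53), 'top': (array([232. , 216.5]), 36)}
knob [0.50206323 0.25478096 0.19335061] [array([253.99687688, 186.42363505]), array([246.92995898, 197.55637392])]
peg [0.44433748 0.30957959 0.12539263] [array([278.16858636, 218.67855309]), array([231.88786856, 217.16441097])]
(array([ 83, 842, 603,  64, 313, 348,  34,   2,   9,   3,   5,   3,   2,
         2,   2,   4,   8,  10,  10,  22,  37,  43,  44,  49,  86,  95,
        41,  39,  31,   7,   4,  27,  25,   6,   1,   1,   0,   0,   0,
         1,   3,  14,   9]), array([-0.01 , -0.005,  0.   ,  0.005,  0.01 ,  0.015,  0.02 ,  0.025,
        0.03 ,  0.035,  0.04 ,  0.045,  0.05 ,  0.055,  0.06 ,  0.065,
        0.07 ,  0.075,  0.08 ,  0.085,  0.09 ,  0.095,  0.1  ,  0.105,
        0.11 ,  0.115,  0.12 ,  0.125,  0.13 ,  0.135,  0.14 ,  0.145,
        0.15 ,  0.155,  0.16 ,  0.165,  0.17 ,  0.175,  0.18 ,  0.185,
        0.19 ,  0.195,  0.2  ,  0.205]))
4 [ 219  181   40   42 1340] ((0.5030437707901001, 0.2922397255897522), (0.1515912115573883, 0.149105966091156), 0.47624897956848145)
base z 0.015271941335045195 ((0.5168880224227905, 0.292123943567276), (0.12434019893407822, 0.14894556999206543), 0.1776753067970276)
```

View pics/c.png

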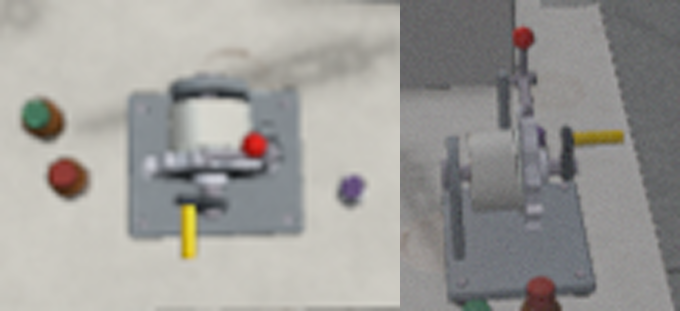

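The depth base fit and the colour points agree: yaw ≈ 0, axle y ≈ 0.292, knob at (0.502, 0.255, 0.193), peg at about (0.448, 0.310, 0.124). I'll shut the fingers, go left of the knob, and push right in small steps.

```bash
cat >> h.py <<'E'
Q=[0,0,1,0]
def S(): s=get_state();return round(s['time'],2),np.round(s['tcp_pos'],4),np.round(s['contact_force'],2)
def see(kn=(247,197),kp=(254,186)):
    t=vision.grab_frame('top')[0];s=vision.grab_frame('side')[0];return t,s
def crop(t,s,name):
    cv2.imwrite(name,np.hstack([cv2.resize(t[165:235,190:280],(400,311),interpolation=2),cv2.resize(s[175:275,215:305],(280,311),interpolation=2)]))
E
python3 - <<'E'
from h import *
ctrl.close_gripper(20)
ctrl.movep([.45,.42,.30],Q);print(S())
ctrl.movep([.502,.305,.26],Q);print(S())
ctrl.movel([.502,.305,.184],max_speed=.08);print(S(),get_state()['width'])
for y in(.292,.284,.276,.270,.264,.258,.254):
    ctrl.movel([.502,y,.184],max_speed=.03);print(S())
t,s=see();crop(t,s,'pics/d.png')
E
```

```text
(3.38, array([0.4487, 0.4212, 0.2998]), array([-0.15, -0.18,  0.31]))
(3.98, array([0.5015, 0.3055, 0.2598]), array([-0.58,  1.09,  0.48]))
(5.08, array([0.5023, 0.3052, 0.1845]), array([-0.75, -1.19, -0.65])) 4.204581992427552e-05
(5.66, array([0.5021, 0.2919, 0.1841]), array([-0.63, -0.17, -0.03]))
(6.08, array([0.502 , 0.2838, 0.184 ]), array([-0.32, -0.17, -0.57]))
(6.49, array([0.5021, 0.2758, 0.184 ]), array([0.34, 0.19, 0.45]))
(6.84, array([0.502 , 0.2696, 0.184 ]), array([-0.09,  0.66, -0.16]))
(7.19, array([0.502 , 0.2636, 0.184 ]), array([0.53, 0.56, 0.82]))
(7.54, array([0.5021, 0.2577, 0.184 ]), array([-0.16,  0.  , -0.4 ]))
(7.83, array([0.5021, 0.2537, 0.184 ]), array([ 0.32, -0.2 ,  0.  ]))
```

View pics/d.png

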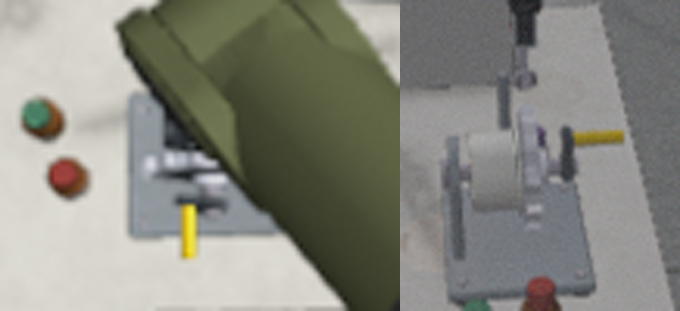

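The arm hides the knob in both views (top around (247,197), side at (254,180)). I'll back off to the left, above the peg's left side, and look again.

Run:
```python
from h import *
ctrl.movel([.502,.29,.20],max_speed=.1)
ctrl.movel([.45,.42,.30],max_speed=.2);print(S())
t,s=see();crop(t,s,'pics/e.png')
print(blob(s,'r',(254,188),10),blob(s,'y',(278,219)))
for f in((blob,t,'r',(253,198),12),(blob,t,'y',(232,217))):
    try:print(f[0](*f[1:]))
    except Exception as e:print(e)
print('expected thrown', [proj(c,[.502,.225,.189]) for c in('top','side')])
```

```text
(9.47, array([0.4505, 0.4186, 0.2992]), array([ 0.09, -0.85, -0.25]))
(array([253.5, 182.5]), 28) (array([278.77777778, 218.72222222]), 54)
(array([255., 197.]), 21)
(array([232., 214.]), 21)
expected thrown [array([255.92759041, 197.62663159]), array([253.30450004, 182.34302833])]
```

View pics/e.png

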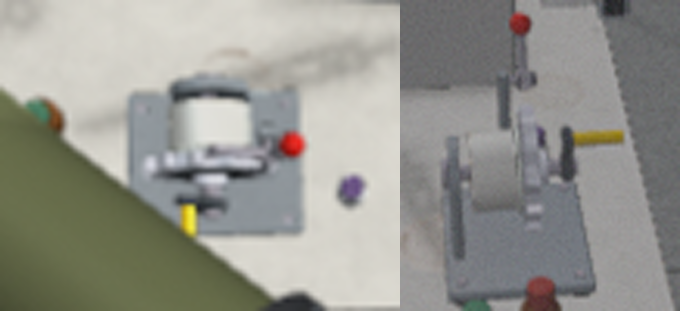

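The pawl is thrown back, with the knob at top (255,197) and side (253.5,182.5), as predicted. Next is the peg: approach from the left and detect contact by averaged force.

```bash
cat >> h.py <<'E'
def fy(n=6):
    a=[]
    for _ in range(n): ctrl.pause(.02);a.append(get_state()['contact_force'][1])
    return round(float(np.mean(a)),2)
E
python3 - <<'E'
from h import *
ctrl.movep([.440,.352,.26],Q)
ctrl.movel([.440,.352,.108],max_speed=.12);print(S(),fy())
for y in(.342,.338,.335,.332,.329,.326,.323):
    ctrl.movel([.440,y,.108],max_speed=.03);f=fy();print(S()[0],get_state()['tcp_pos'],f)
t,s=see();crop(t,s,'pics/f.png');print(blob(s,'y',(278,219)))
E
```

```text
(11.41, array([0.4403, 0.3523, 0.1086]), array([-0.05, -0.53,  0.98])) -0.22
12.09 [0.44001632 0.34211664 0.10803835] 0.15
12.47 [0.44001772 0.33800398 0.10800835] 0.38
12.82 [0.44002507 0.33496958 0.10802178] -0.23
13.18 [0.44001302 0.33200156 0.10802119] -0.14
13.53 [0.44002415 0.32888485 0.10799291] -0.01
13.88 [0.44011705 0.32635721 0.1081861 ] 2.02
14.22 [0.44005056 0.32269093 0.10793397] 1.77
(array([273.5, 216.9]), 20)
```

View pics/f.png

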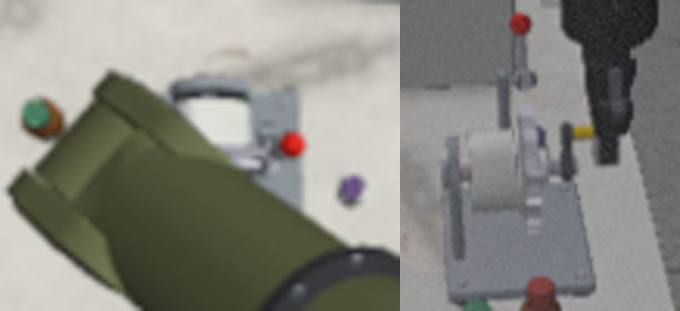

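Contact came at y ≈ 0.3275 with a steady 1.8 N, as expected, and the side view shows the finger beside the peg at about (272,217). A full notch needs about 21.4 mm, so I'll push to ≈ 0.307, back off and measure.

Run:
```python
from h import *
ctrl.movel([.440,.307,.108],max_speed=.03);print(S(),fy())
ctrl.movel([.440,.335,.108],max_speed=.1)
ctrl.movel([.440,.352,.26],max_speed=.2)
ctrl.movep([.45,.52,.30],Q);print(S())
t,s=see();crop(t,s,'pics/g.png');np.savez('g',t=t,s=s)
pt,ps=blob(t,'y',(238,217)),blob(s,'y',(278,217));print(pt,ps,'tri',tri({'top':pt[0],'side':ps[0]}))
F=np.load('f_top.npz')['im'];print(blob(F,'y',(232,218)))
for a in(-25,-5,0,5,10):
    a=np.radians(a);print(np.degrees(a),proj('top',[.446,.292-.042*np.sin(a),.085+.042*np.cos(a)]),proj('side',[.446,.292-.042*np.sin(a),.085+.042*np.cos(a)]))
```

```text
(15.01, array([0.4398, 0.3061, 0.1077]), array([ 0.2, -0.6,  0.7])) 0.0
(17.18, array([0.4501, 0.5192, 0.2983]), array([-0.57, -0.77,  0.11]))
(array([238.725, 215.925]), 40) (array([277.375, 212.875]), 48) tri [0.44550825 0.28607501 0.12827554]
(array([232. , 216.5]), 36)
-25.0 [231.8824784  216.75256073] [277.52486984 219.49511097]
-5.0 [235.86563904 216.58158394] [276.92173893 215.27112712]
0.0 [236.91742196 216.55982911] [276.76334391 214.44830576]
5.0 [237.97423287 216.54695797] [276.60448964 213.73179576]
10.0 [239.02721021 216.5430746 ] [276.44645123 213.12639919]
```

View pics/g.png

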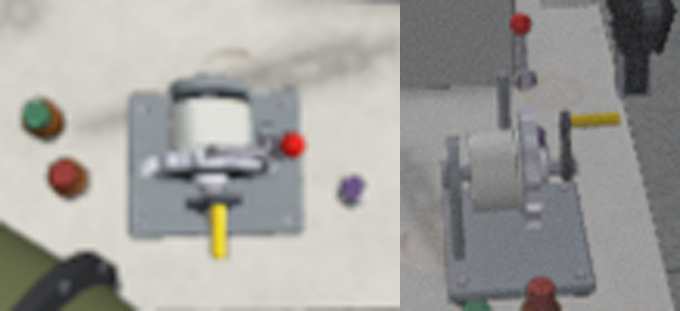

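The peg is now at top (238.7,215.9) and side (277.4,212.9), and the knob is still thrown back. I'll refine the angle with an intensity-weighted centroid on the saved frames.

Run:
```python
from h import *
def wc(im,r0,r1,c0,c1):
    b=im[r0:r1,c0:c1].astype(float);w=np.clip(np.minimum(b[...,1],b[...,2])-b[...,0]-35,0,None)
    yy,xx=np.mgrid[r0:r1,c0:c1];return (w*xx).sum()/w.sum(),(w*yy).sum()/w.sum(),w.sum()
g=np.load('g.npz');T0=np.load('f_top.npz')['im'];S0=np.load('f_side.npz')['im']
for a,b in(((208,226),(224,248)),((210,224),(224,248)),((212,222),(224,248))):
    print('top',wc(T0,*a,*b),wc(g['t'],*a,*b))
for b in((268,292),(272,284)): print('side',wc(S0,206,228,*b),wc(g['s'],206,228,*b))
```

```text
top (np.float64(231.98823843892006), np.float64(216.57979149959903), np.float64(3741.0)) (np.float64(238.73382019642406), np.float64(216.30747922437672), np.float64(3971.0))
top (np.float64(231.98823843892006), np.float64(216.57979149959903), np.float64(3741.0)) (np.float64(238.73382019642406), np.float64(216.30747922437672), np.float64(3971.0))
top (np.float64(231.99171016272643), np.float64(216.46238870125882), np.float64(3257.0)) (np.float64(238.72758620689655), np.float64(216.40201149425286), np.float64(3480.0))
side (np.float64(278.65323992994746), np.float64(218.45008756567427), np.float64(2284.0)) (np.float64(277.31594827586207), np.float64(212.62758620689655), np.float64(2320.0))
side (np.float64(277.72419627749576), np.float64(218.5132543711224), np.float64(1773.0)) (np.float64(277.74388947927736), np.float64(212.61955366631244), np.float64(1882.0))
```

The estimates put the wheel at 30.5–33°, which is inside or near the seating window. I'll drop the pawl and check seating by the knob position.

Run:
```python
from h import *
ctrl.movep([.45,.36,.30],Q)
ctrl.movep([.502,.18,.28],Q)
ctrl.movel([.502,.18,.184],max_speed=.12);print(S())
ctrl.movel([.502,.198,.184],max_speed=.08)
ctrl.movel([.502,.224,.184],max_speed=.03);print(S(),fy())
ctrl.movel([.502,.18,.19],max_speed=.12)
ctrl.movel([.502,.17,.28],max_speed=.15)
ctrl.movep([.45,.04,.32],Q);print(S())
t,s=see();crop(t,s,'pics/h.png');np.savez('hh',t=t,s=s)
for n,f in(('top',(t,'r',(250,198),12)),('side',(s,'r',(254,186),10)),('pegt',(t,'y',(238,217))),('pegs',(s,'y',(278,217)))):
    try:print(n,blob(*f))
    except Exception as e:print(n,e)
```

```text
(19.69, array([0.5023, 0.1806, 0.1846]), array([-0.25,  0.32,  0.62]))
(21.08, array([0.502 , 0.2238, 0.1839]), array([ 0.12,  0.01, -0.04])) -0.42
(23.08, array([0.4498, 0.04  , 0.3195]), array([-0.01,  0.12, -0.55]))
top (array([248.5, 197.5]), 24)
side (array([254. , 185.5]), 27)
pegt (array([238.725, 215.925]), 40)
pegs (array([277.375, 212.875]), 48)
```

View pics/h.png

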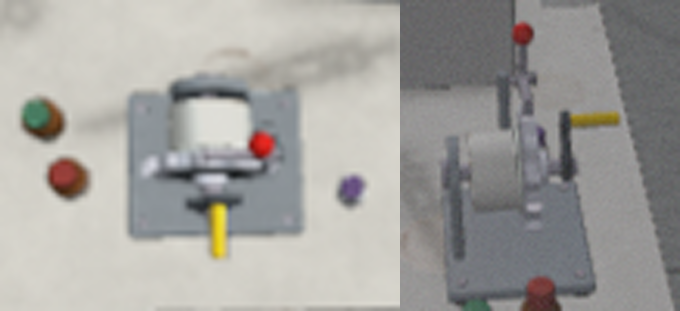

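The knob is at top (248.5,197.5) against 247 at rest, so the nose sits high on a tooth, consistent with the camera's estimate of about 3° too far. I'll nudge the peg left from its right side by about 2 mm with contact detection, then look.

Run:
```python
from h import *
ctrl.movep([.432,.235,.28],Q)
ctrl.movel([.432,.240,.113],max_speed=.15);print(S())
ctrl.movel([.432,.263,.113],max_speed=.06);print(S()[0],fy())
y=.263
while y<.2745:
    y+=.001;ctrl.movel([.432,y,.113],max_speed=.03);f=fy(5);print(S()[0],get_state()['tcp_pos'][1],f)
    if f<-1.2: break
y+=.001;ctrl.movel([.432,y,.113],max_speed=.02);print(S(),fy())
ctrl.movel([.432,.245,.113],max_speed=.1)
ctrl.movel([.432,.235,.28],max_speed=.2)
ctrl.movep([.45,.06,.32],Q);print(S())
t,s=see();crop(t,s,'pics/i.png')
for n,f in(('top',(t,'r',(250,198),12)),('side',(s,'r',(254,186),10)),('pegt',(t,'y',(238,217))),('pegs',(s,'y',(278,217)))):print(n,blob(*f))
```

```text
(25.27, array([0.4325, 0.2401, 0.1137]), array([-0.22,  0.09,  1.06]))
25.8 -0.33
26.23 0.2638613082431805 0.12
26.57 0.2650183118362483 0.05
26.9 0.26600363852260406 -0.1
27.23 0.26678534105403506 -1.96
(27.48, array([0.432 , 0.2681, 0.113 ]), array([ 0.09, -1.91,  1.05])) -1.62
(29.7, array([0.4497, 0.0606, 0.3193]), array([-0.22,  1.27,  0.11]))
top (array([247., 197.]), 22)
side (array([254., 187.]), 30)
pegt (array([237.94594595, 216.35135135]), 37)
pegs (array([276.6 , 213.26]), 50)
```

View pics/i.png

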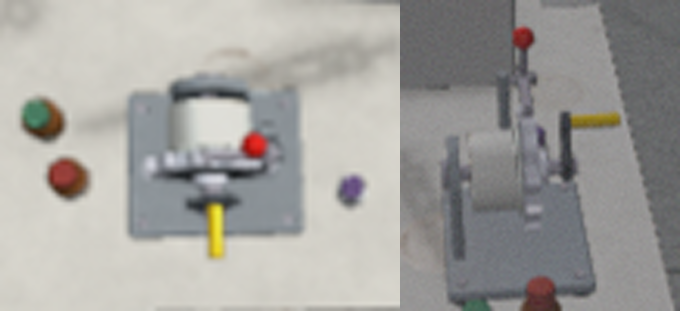

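The knob is back at its original rest pixels (top (247,197), side (254,187)). The peg is at (237.9,216.4), where the model puts 5° right. The pawl is home, the bystanders haven't moved, and the arm is clear.

```bash
python3 -c "
from station import ticket
print(ticket.close_job())"
```

```text
the job is handed in; nothing more can be done
None
```

The job is handed in: the wheel is back one notch (30°) with the pawl fully down in that notch, after I first pushed the wheel about 3° too far and nudged the peg slightly left to let the pawl drop home; nothing in view around the stand moved, and the arm finished clear of it.

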